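# Align the cross-slide of a ceramic drilling stand with a setting rod

## Robot

A 6-joint arm with a two-finger parallel gripper is mounted at the origin on the work surface. World frame = base frame: x ahead of the robot, y to its left, z up, the work surface at z = 0. Lengths are in m, angles in rad, forces in N, time in s.
With the tool pointing down it reaches from about 0.35 to 0.775 m from the base axis. Payload 7.3 kg.
Tool frame: the origin (TCP) lies midway between the tips of the shut fingers; the grasp point (between the pads) lies 19 mm behind it; z points along the fingers, y is the direction in which the jaws open and shut (so a half turn about z gives the same grasp; the last joint's range is limited). The gripper opens to 92 mm and grips with 3 to 60 N. Pads are 19 mm wide; open, the fingers measure 130 mm over their backs; the gripper's body (75 mm by 190 mm) begins 47 mm behind the grasp point.
Start: joints at [-1.312, 0.342, 1.524, -0, 1.275, -0.146], TCP at [0.207, -0.483, 0.227] pointing down, gripper open.
Joint ranges: [-2.53, 2.53], [-0.77, 2.02], [0.04, 2.7], [-1, 4.14], [0.28, 2.66], [-3.11, 3.11]. Speed limits (rad/s): [2.57, 2.57, 3.14, 3.14, 3.14, 3.14].

## Interface

Orientations are given as [roll, pitch, yaw] about the fixed x, y, z axes, in that order (R = Rz(yaw) Ry(pitch) Rx(roll)).
In Python, from cell import status, eyes, job gives the robot as it stands.
- The arm moves only by the tool jog_arm, never from a script. Its argument "series" is a list of rows, each a list of 3 entries, a list of its own where there are three numbers: the gripper command: -1 is shut, 1 is fully open, values between are in proportion, then the shift along the tool's x, y, z in m, then the turn, a rotation vector about the tool's x, y, z in rad. In form: [[grip, [x, y, z], [ax, ay, az]], ...]. A call has 1 to 12 rows; each row is the pose to reach, as a shift and turn from the pose commanded when the call began, along the tool's axes at that moment; what a row does not reach only later rows make up. A row lasts 1/12 s, in which the tool goes at most 41.7 mm and 7.16 degrees, less where a joint would pass 70% of its speed; a pose out of reach is approached as far as the arm can. A call with a gripper value outside its range is refused whole. The fingers move at their own pace and stop on an object; "squeeze" is the grip in N (left out, the last holds). Time passes only in rows, so rows that repeat a pose let the fingers close. It gives the time, the measured TCP pose, the force and the opening at its end, in the units of the state.
- status.observe(): the state, without advancing time (a new reading comes with each control period).
- eyes.read_camera(name): name is "scene" or "top" or "wrist"; returns a dict with "img" (384x512x3 uint8, red, green, blue), "range_z" (384x512 float32, m along the optical axis (not along the pixel's ray), 0 where there is no reading), "camera_matrix" (3x3 intrinsics, pixels), "k1" (the pictures are not rectified: a ray, as slopes to the right and down, at radius r is drawn at 1 + k1 r^2 times it, then the intrinsics apply), "T" (4x4, takes a point from camera to world coordinates); the wrist camera has in their place "tool_from_camera" (4x4, takes a point from camera to tool coordinates, whose origin is the TCP and whose axes are the flange's). Camera axes: x right, y down, z forward; pixel columns grow to the right and rows downward; lengths in m; the calibration is good to about 2 mm. A picture is of the moment at which its call begins: read the wrist's pose just before it.
- job.hand_in(): hands the job in, once; it reports no verdict.
The state is a dict: "time": time; "qpos": joint angles; "qvel": joint speeds; "joint_efforts": joint torques, N m; "tool_pos": TCP position; "tool_rot": TCP orientation; "contact_force": force on the tool from outside, world axes, zero at the start; "torque": the same for the moment, N m; "opening": finger opening in m.
Only numpy, scipy, OpenCV 4.12 (cv2) and the standard library are available. Lean on these libraries where they do the work, as an engineer would, in place of code of your own. Each camera call takes 0.05 s, during which the arm holds its last target.

## Task

Set up the small drilling stand on the conservation bench: first slide the carriage along by its black fin until its brass guide sits straight under the brass guide on the fixed arm, then take the red-handled steel setting rod out of its wooden block and thread it from above down through the upper guide and on through the lower one. Finish while still holding the rod's handle in the gripper: rod upright through both guides, its tip showing below the carriage but clear above the grey base plate, kept still so that the slide could be locked. Leave the amber jar, the blue bowl and the brush where they are.

Things in the scene. Friction and masses are not known exactly. Their poses are not given: they have to be found in the camera images.
- stand: Grey drilling stand, fixed to the bench. Origin on the bench surface exactly under the upper guide; z up, the slide runs along its y. Base plate 110 (x) x 250 (y) mm, 8 mm thick, with two steel rails; a grey column 36 x 28 mm, 128 mm high, at y = +104 mm carries a fixed arm reaching to the upper guide (arm at z 100 to 114 mm). Its yaw is within 0.3 rad of the world's.
- upper_guide (a point): Centre of the top mouth of the fixed upper brass guide, 122 mm above the bench. The guide is a vertical sleeve 26 mm long (z 96 to 122 mm) with a 15 mm through bore; the top 7 mm flare out to a 29 mm mouth; outer diameter 38 mm at the mouth, 25 mm below.
- lower_guide (a point): Centre of the top mouth of the lower brass guide, which rides on the carriage, 60 mm above the bench. A vertical sleeve 24 mm long (z 36 to 60 mm) with the same 15 mm bore and flared 29 mm mouth, open below; its lower edge is the carriage's underside, 36 mm above the bench and 28 mm above the base plate.
- slide_fin (a point): Centre of the black grip fin of the carriage, 66 mm above the bench: 30 mm (stand x) x 14 mm (stand y) x 44 mm high (z 43 to 87 mm), standing on a 22 mm wide tongue (top at z 43 mm), 90 mm from the lower guide's axis towards the stand's -x (the robot's side). The fin and the lower guide are one rigid carriage.
- cross_slide (a joint): Position of the carriage along the stand's +y, in m: 0 at the parked end (lower guide 80 mm to the stand's -y side of the upper guide), 0.080 when the lower guide is straight under the upper one, 0.110 at the far end. Slides with about 2 N of friction and stays where it is left; there is no stop at 0.080. The carriage weighs 0.3 kg.
- rod_block: Light wooden block 70 x 70 x 50 mm high, fixed to the bench, which holds the setting rod upright in a hole 40 mm deep in the middle of its top (floor of the hole 10 mm above the bench). Origin at the centre of its underside. It stands to the left or to the right of the stand.
- rod_grip (a point): Centre of the red round handle of the setting rod: 20 mm diameter, 42 mm long, 141 mm from the rod's tip. The handle's top is 21 mm above this point. At the start it is 151 mm above the bench. The rod weighs about 0.12 kg.
- rod_tip (a point): Lower tip of the setting rod (its z axis points up along the rod to the handle). The steel shaft is 12 mm in diameter and 120 mm long from the tip to the handle's lower shoulder, with a 4 mm chamfer at the tip; 162 mm overall with the handle.
- jar: Amber glazed jar, loose, 76 mm diameter, 88 mm high; origin at the centre of its underside. Bystander.
- bowl: Blue ceramic bowl, loose, 104 mm diameter, 50 mm high; origin at the centre of its underside. Bystander.
- brush: Brush lying on the bench, loose. Bystander.
- rod: The whole setting rod (shaft and red handle), loose; origin at its tip, z up along the rod.

How it is judged:
By the outcome, as a careful person would: the job done as asked, in the order asked, and still so for the second after the job is handed in, while the arm keeps its last pose, push and grip.
It also fails if it takes over 58 s, if anything falls off the work surface, if the arm or the gripper's body presses on something with over 40 N, if the wrist force passes 120 N, or if a joint passes its speed limit or range.

## Working session

There is one attempt and no reset: what is moved stays moved. The work goes in short steps, Python scripts to look and compute and a tool call to move; the robot and the scene stay as the last step left them, time stands still between calls to the robot, and variables do not carry over. Pictures are saved under pics/ and viewed, and the job is handed in when it is done.

Besides the shell and the picture viewer there is one more tool, called after "Call:" as name(argument=value, ...), one argument or row to a line, values as JSON. jog_arm: Moves the arm, as the interface text tells. Its arguments: {"type":"object","properties":{"series":{"type":"array","items":{"type":"array"}},"squeeze":{"type":"number"}},"required":["series"]}

```bash
mkdir -p pics; ls
cat > h.py <<'E'
import numpy as np, cv2
from cell import status, eyes, job
from scipy.spatial.transform import Rotation as R
def cam(n):
    s=status.observe(); c=eyes.read_camera(n)
    if 'T' not in c:
        T=np.eye(4); rot=np.array(s['tool_rot'],float)
        T[:3,:3]=R.from_euler('xyz',rot).as_matrix() if rot.size==3 else rot
        T[:3,3]=s['tool_pos']; c['T']=T@np.array(c['tool_from_camera'])
    return c
def rays(c,uv):
    uv=np.array(uv,float).reshape(-1,2);K=np.array(c['camera_matrix'])
    p=cv2.undistortPoints(uv.reshape(-1,1,2),K,np.array([c['k1'],0,0,0.])).reshape(-1,2)
    return np.c_[p,np.ones(len(p))]
def onplane(c,uv,z):
    d=rays(c,uv)@c['T'][:3,:3].T;o=c['T'][:3,3]
    return o+d*((z-o[2])/d[:,2])[:,None]
def cloud(c):
    h,w=c['range_z'].shape;v,u=np.mgrid[:h,:w]
    d=rays(c,np.c_[u.ravel(),v.ravel()])*c['range_z'].ravel()[:,None]
    P=d@c['T'][:3,:3].T+c['T'][:3,3]; P[c['range_z'].ravel()==0]=np.nan
    return P.reshape(h,w,3)
def save(c,n): cv2.imwrite('pics/'+n,c['img'][:,:,::-1])
E
python3 - <<'E'
from h import *
print(status.observe())
for n in ['scene','top']:
    c=cam(n);save(c,n+'0.png');print(n,c['T'].round(3).tolist(),c['k1'],np.array(c['camera_matrix']).tolist())
    np.savez(n+'0.npz',**{k:np.array(v) for k,v in c.items()})
E
```

```text
pics
{'time': 0.0, 'qpos': array([-1.31200911e+00,  3.42728229e-01,  1.52502639e+00,  1.53676621e-05,
        1.27541479e+00, -1.45979908e-01]), 'qvel': array([-0.0008944 ,  0.00181727, -0.00025941, -0.00052007,  0.00074878,
       -0.00098219]), 'joint_efforts': array([-2.71309573e-04, -4.31241453e+01, -2.44221890e+01,  7.17856502e-02,
        5.59134583e-02, -1.18018629e-04]), 'tool_pos': array([ 0.20667428, -0.48215533,  0.22603885]), 'tool_rot': array([-3.14003480e+00, -2.43897358e-04,  4.04762451e-01]), 'contact_force': array([ 0.98123989, -0.06040778,  0.05528381]), 'torque': array([-0.02701595,  0.02831906,  0.03499735]), 'opening': 0.09171013143169737}
scene [[-0.769, 0.348, -0.537, 1.193], [0.64, 0.433, -0.635, 0.685], [0.012, -0.831, -0.556, 0.735], [0.0, 0.0, 0.0, 1.0]] -0.07158124696418267 [[435.7374948400836, 0.0, 248.3990736224194], [0.0, 435.7374948400836, 191.28427060407694], [0.0, 0.0, 1.0]]
top [[0.003, -0.995, 0.103, 0.471], [-1.0, -0.001, 0.024, -0.006], [-0.023, -0.104, -0.994, 1.254], [0.0, 0.0, 0.0, 1.0]] -0.07324330228464306 [[480.9121650338498, 0.0, 249.6174847602465], [0.0, 480.9121650338498, 197.96033782425286], [0.0, 0.0, 1.0]]
```

View pics/scene0.png

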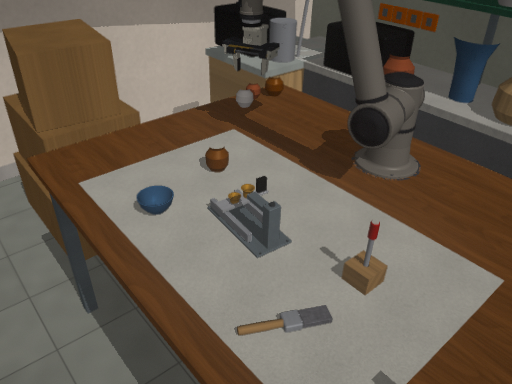

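View pics/top0.png

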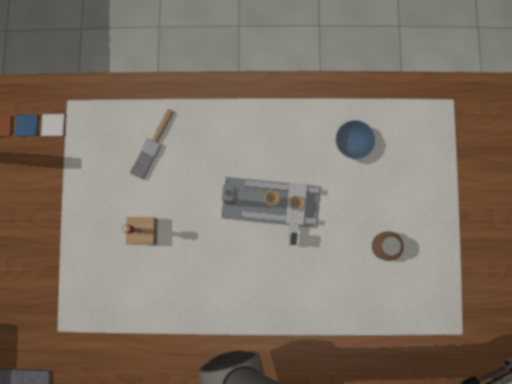

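Scene view: stand at about (250,215), rod block (365,270), jar (217,158), bowl (155,200) and brush (285,320). Top view: upper guide near (272,197), lower guide (298,203), fin (294,238) and rod handle (128,229). Next I'll zoom in and measure.

Run:
```python
from h import *
c=dict(np.load('top0.npz')); P=cloud(c); s=dict(np.load('scene0.npz'));
im=c['img'];a=cv2.resize(im[160:260,205:335],None,fx=6,fy=6,interpolation=cv2.INTER_CUBIC)
cv2.imwrite('pics/topz.png',a[:,:,::-1])
a=cv2.resize(s['img'][165:295,190:400],None,fx=3.8,fy=3.8,interpolation=cv2.INTER_CUBIC)
cv2.imwrite('pics/scz.png',a[:,:,::-1])
for n,c in (('top',c),('scene',s)):
    hsv=cv2.cvtColor(c['img'],cv2.COLOR_RGB2HSV);P=cloud(c)
    print(n,'white bench z',np.nanmedian(P[300:320,150:300,2]) if n=='top' else np.nanmedian(P[200:240,110:140,2]))
    H,S,V=hsv[:,:,0],hsv[:,:,1],hsv[:,:,2]
    red=((H<6)|(H>174))&(S>150)&(V>60)
    blk=(V<45)
    brass=(H>10)&(H<25)&(S>110)&(V>90)
    for nm,m in (('red',red),('blk',blk),('brass',brass)):
        N,l,st,ce=cv2.connectedComponentsWithStats(m.astype(np.uint8))
        for i in range(1,N):
            if 15<st[i,4]<2000 :
                p=P[l==i]
                q=np.nanmedian(p,0)
                if abs(q[0]-.5)<.25 and abs(q[1])<.5 and q[2]<.3 and q[2]>-.02: print(nm,ce[i].round(1),st[i].tolist(),q.round(4),'zmax',np.nanmax(p[:,2]).round(3))
```

```text
top white bench z 8.551699881542696e-05
brass [275.7 196.6] [273, 192, 5, 10, 20] [ 0.5923 -0.0419  0.1185] zmax 0.123
brass [377.8 248.2] [375, 243, 7, 13, 36] [ 0.4719 -0.2936  0.065 ] zmax 0.071
scene white bench z 0.0006505383853285807
red [373.4 230.9] [369, 222, 11, 18, 125] [0.5217 0.3063 0.1542] zmax 0.172
blk [260.7 184. ] [256, 176, 10, 16, 132] [ 0.502 -0.08   0.07 ] zmax 0.089
brass [218.4 154.6] [210, 148, 18, 12, 141] [ 0.4888 -0.2986  0.0655] zmax 0.078
brass [247.5 187.5] [241, 184, 14, 8, 83] [ 0.5862 -0.037   0.1197] zmax 0.125
brass [233.1 194.7] [228, 192, 13, 7, 49] [ 0.5798 -0.1028  0.0573] zmax 0.062
brass [361.6 255.2] [358, 251, 7, 10, 43] [0.4985 0.276  0.0513] zmax 0.053
brass [369.  271.1] [345, 256, 42, 38, 670] [0.524  0.3226 0.0499] zmax 0.055
```

View pics/topz.png

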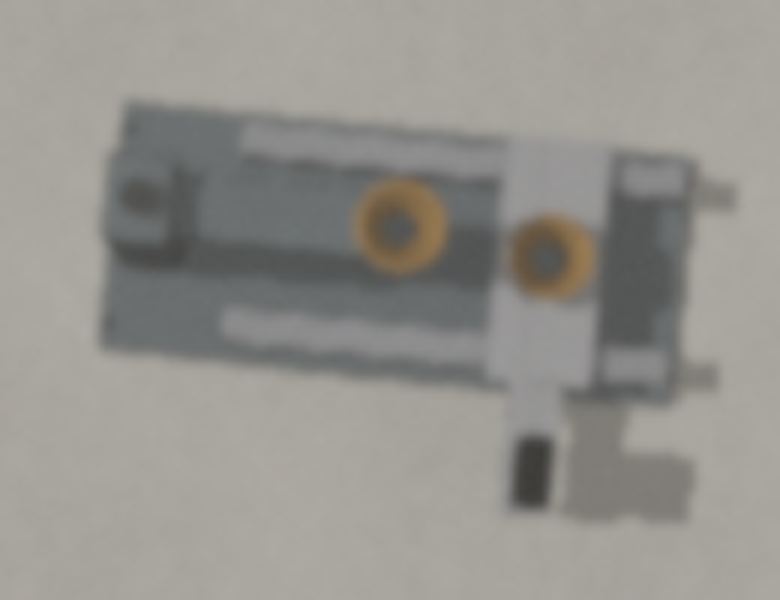

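View pics/scz.png

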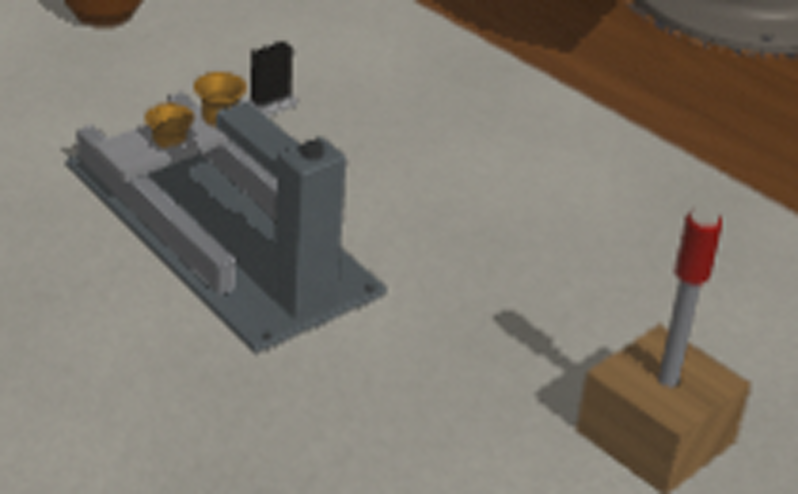

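Zoomed top view: upper guide mouth at crop (401,227), full image (271.8,197.8). Lower guide mouth at (296.8,202.8) and fin top at (294,238.5).

Run:
```python
from h import *
c=dict(np.load('top0.npz')); s=dict(np.load('scene0.npz'))
f=lambda u,v:[205+(u+.5)/6-.5,160+(v+.5)/6-.5]
U=onplane(c,f(401,227),.122)[0];L=onplane(c,f(551,257),.060)[0];F=onplane(c,f(534,471),.087)[0]
print('U',U,'L',L,'F',F)
d=U-L;print('dist',np.hypot(*d[:2]),'yaw',np.arctan2(-d[0],d[1]),'LF',np.hypot(*(F-L)[:2]),np.arctan2(F[1]-L[1],F[0]-L[0])-np.pi)
e=onplane(c,[f(126,104),f(690,160),f(103,346),f(674,402)],.008);print(e)
for i,j in((0,1),(2,3)): w=e[i]-e[j];print(np.arctan2(-w[0],w[1]))
def f2(u,v):return [190+(u+.5)/3.8-.5,165+(v+.5)/3.8-.5]
print('scene U',onplane(s,f2(220,82),.122),'L',onplane(s,f2(169,113),.06),'handle top',onplane(s,f2(705,217),.172), 'hole',onplane(s,f2(672,380),.05))
print('block top', onplane(s,[f2(662,327),f2(749,381),f2(683,432),f2(585,374)],.05))
im=cv2.resize(c['img'][205:255,110:210],None,fx=8,fy=8,interpolation=cv2.INTER_CUBIC);cv2.imwrite('pics/topr.png',im[:,:,::-1])
```

```text
U [ 0.58959263 -0.03099599  0.122     ] L [ 0.58363399 -0.09455298  0.06      ] F [ 0.49450726 -0.08516182  0.087     ]
dist 0.06383570075956371 yaw -0.09347954120577649 LF 0.08962013146838876 -0.1049812919547164
[[ 0.65554198  0.08643273  0.008     ]
 [ 0.63092728 -0.15907293  0.008     ]
 [ 0.54969632  0.09554292  0.008     ]
 [ 0.52585198 -0.15095673  0.008     ]]
-0.09992728359386063
-0.0964317153601882
scene U [[ 0.58764329 -0.03446966  0.122     ]] L [[ 0.58153634 -0.09871884  0.06      ]] handle top [[0.51330222 0.30080314 0.172     ]] hole [[0.51377938 0.3032827  0.05      ]]
block top [[0.47984377 0.26930234 0.05      ]
 [0.47826406 0.33382452 0.05      ]
 [0.54413496 0.33471347 0.05      ]
 [0.55046775 0.26624583 0.05      ]]
```

View pics/topr.png

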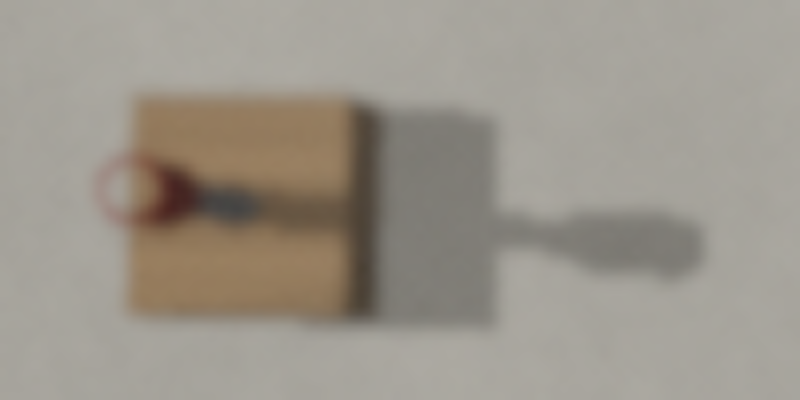

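Rod view: handle top at crop (131,188), shaft entering the block near (235,205). The guides are about 64 mm apart, and the stand yaw is about -0.098. Now I'll work out the hover over the fin.

```bash
cat >> h.py <<'E'
def go(p,yaw,s=None):
    s=s or status.observe()
    A=R.from_euler('xyz',s['tool_rot']);B=R.from_euler('xyz',[np.pi,0,yaw])
    print('shift',A.inv().apply(np.array(p)-s['tool_pos']).round(4).tolist(),'turn',(A.inv()*B).as_rotvec().round(4).tolist())
E
python3 - <<'E'
from h import *
c=eyes.read_camera('wrist');print(np.array(c['tool_from_camera']).round(3).tolist(),c['camera_matrix'])
go([.5,-.085,.22],-.098)
save(c,'w0.png')
c=dict(np.load('top0.npz'));print(onplane(c,[126.3,228.4],.172))
E
```

```text
[[-0.001, -0.96, -0.281, 0.075], [1.0, -0.001, 0.0, -0.0], [-0.0, -0.281, 0.96, -0.158], [0.0, 0.0, 0.0, 1.0]] [[289.57851164   0.         255.74496452]
 [  0.         289.57851164 198.79408755]
 [  0.           0.           1.        ]]
shift [0.4261, -0.2496, 0.0066] turn [-0.0012, 0.0002, 0.5028]
[[0.51336351 0.2994587  0.172     ]]
```

Call:
jog_arm(
  series=[
    [1, [0.426, -0.25, 0.007], [0, 0, 0.503]],
    [1, [0.426, -0.25, 0.007], [0, 0, 0.503]],
    [1, [0.426, -0.25, 0.007], [0, 0, 0.503]],
    [1, [0.426, -0.25, 0.007], [0, 0, 0.503]],
    [1, [0.426, -0.25, 0.007], [0, 0, 0.503]],
    [1, [0.426, -0.25, 0.007], [0, 0, 0.503]],
    [1, [0.426, -0.25, 0.007], [0, 0, 0.503]],
    [1, [0.426, -0.25, 0.007], [0, 0, 0.503]],
    [1, [0.426, -0.25, 0.007], [0, 0, 0.503]],
    [1, [0.426, -0.25, 0.007], [0, 0, 0.503]],
    [1, [0.426, -0.25, 0.007], [0, 0, 0.503]],
    [1, [0.426, -0.25, 0.007], [0, 0, 0.503]],
  ],
)

```text
time: 1.15
tool_pos: [0.4968, -0.0882, 0.2197]
tool_rot: [3.141, 0.0, -0.098]
contact_force: [1.3, -0.9, 0.5]
opening: 0.0919
```

Call:
jog_arm(
  series=[
    [1, [0, 0, 0], [0, 0, 0]],
    [1, [0, 0, 0], [0, 0, 0]],
    [1, [0, 0, 0], [0, 0, 0]],
    [1, [0, 0, 0], [0, 0, 0]],
  ],
)

```text
time: 1.48
tool_pos: [0.4954, -0.0912, 0.2197]
tool_rot: [3.141, 0.001, -0.1]
contact_force: [0.8, 0.1, 0.3]
opening: 0.0915
```

Run:
```python
from h import *
c=cam('wrist');save(c,'w1.png');np.savez('w1.npz',**{k:np.array(v) for k,v in c.items()})
s=status.observe();print(s['tool_pos'],s['tool_rot'],s['time'])
```

```text
[ 0.49540584 -0.09145163  0.21979385] [ 3.14129670e+00  3.03726841e-04 -1.00198182e-01] 1.5333
```

View pics/w1.png

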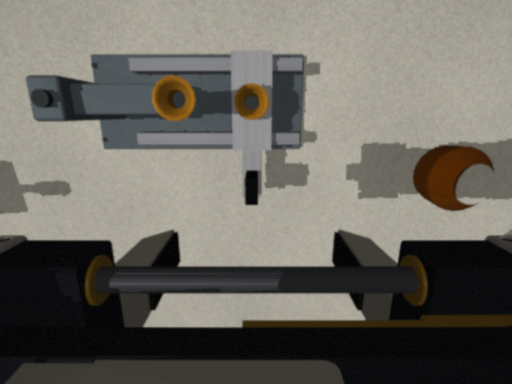

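Wrist view: upper mouth at (174,99), lower mouth at (251,101), fin top about (251,187), jar at the right. I'll fit these.

```bash
cat >> h.py <<'E'
def brass(c,z_list,roi=None,show=None):
    hsv=cv2.cvtColor(c['img'],cv2.COLOR_RGB2HSV);H,S,V=cv2.split(hsv)
    m=((H>8)&(H<28)&(S>120)&(V>70)).astype(np.uint8)
    if roi: 
        k=np.zeros_like(m);k[roi[1]:roi[3],roi[0]:roi[2]]=1;m*=k
    m=cv2.morphologyEx(m,cv2.MORPH_CLOSE,np.ones((3,3)))
    cs,_=cv2.findContours(m,cv2.RETR_EXTERNAL,cv2.CHAIN_APPROX_NONE)
    out=[]
    for q in cs:
        if cv2.contourArea(q)<150: continue
        q=q.reshape(-1,2)
        for z in z_list:
            # project the contour to plane z then fit a circle
            p=onplane(c,q,z)[:,:2];h=cv2.convexHull(p.astype(np.float32)).reshape(-1,2)
            ctr=p.mean(0)
            A=np.c_[2*p,np.ones(len(p))];x=np.linalg.lstsq(A,(p**2).sum(1),rcond=None)[0]
            r=np.sqrt(x[2]+x[0]**2+x[1]**2)
            e=np.hypot(*(p-x[:2]).T)-r
            out.append((q.mean(0).round(1).tolist(),z,x[:2].round(4).tolist(),'diam %.4f'%(2*r),'rms %.4f'%e.std()))
    for o in out: print(o)
E
python3 - <<'E'
from h import *
c=dict(np.load('w1.npz'))
brass(c,[.122,.06],(130,60,300,140))
H,S,V=cv2.split(cv2.cvtColor(c['img'],cv2.COLOR_RGB2HSV));P=cloud(c)
im=cv2.resize(c['img'][70:220,140:300],None,fx=5,fy=4,interpolation=cv2.INTER_CUBIC)
im=cv2.resize(c['img'][60:210,130:290],None,fx=4,fy=4,interpolation=cv2.INTER_CUBIC);cv2.imwrite('pics/w1z.png',im[:,:,::-1])
m=np.zeros(V.shape,bool);m[165:210,235:270]=V[165:210,235:270]<45
p=P[m];t=p[p[:,2]>.08];print('fin',len(p),len(t),t.min(0),t.max(0),np.median(t,0))
for a in (170,):pass
E
```

```text
([251.4, 101.1], 0.122, [0.5802, -0.0962], 'diam 0.0278', 'rms 0.0002')
([251.4, 101.1], 0.06, [0.5827, -0.0956], 'diam 0.0346', 'rms 0.0003')
([173.3, 98.1], 0.122, [0.5891, -0.0315], 'diam 0.0356', 'rms 0.0003')
([173.3, 98.1], 0.06, [0.5938, -0.0152], 'diam 0.0442', 'rms 0.0003')
fin 383 326 [ 0.48007342 -0.09389611  0.08013018] [ 0.50901967 -0.07970127  0.08879829] [ 0.49586925 -0.08674519  0.08714767]
```

View pics/w1z.png

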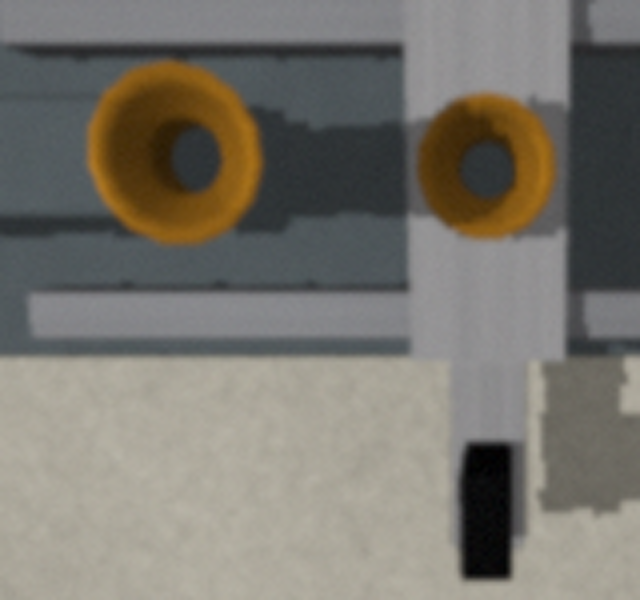

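Run:
```python
from h import *
go([.4945,-.0868,.058],-.099)
```

```text
shift [-0.0013, -0.0046, 0.1618] turn [0.0003, 0.0003, -0.0012]
```

Call:
jog_arm(
  series=[
    [1, [-0.001, -0.0045, 0.04], [0, 0, 0]],
    [1, [-0.001, -0.0045, 0.075], [0, 0, 0]],
    [1, [-0.001, -0.0045, 0.105], [0, 0, 0]],
    [1, [-0.001, -0.0045, 0.13], [0, 0, 0]],
    [1, [-0.001, -0.0045, 0.15], [0, 0, 0]],
    [1, [-0.001, -0.0045, 0.16], [0, 0, 0]],
    [1, [-0.001, -0.0045, 0.162], [0, 0, 0]],
    [1, [-0.001, -0.0045, 0.162], [0, 0, 0]],
    [1, [-0.001, -0.0045, 0.162], [0, 0, 0]],
    [1, [-0.001, -0.0045, 0.162], [0, 0, 0]],
  ],
)

```text
time: 2.37
tool_pos: [0.4964, -0.0862, 0.0592]
tool_rot: [3.141, -0.003, -0.099]
contact_force: [0.8, 0.0, 0.1]
opening: 0.0918
```

Run:
```python
from h import *
c=cam('wrist');save(c,'w2.png')
go([.4945,-.0868,.058],-.099);print(status.observe()['contact_force'])
```

```text
shift [-0.0017, 0.0009, 0.0011] turn [0.0007, -0.0026, 0.0006]
[ 0.9709655   0.14805441 -0.06110272]
```

View pics/w2.png

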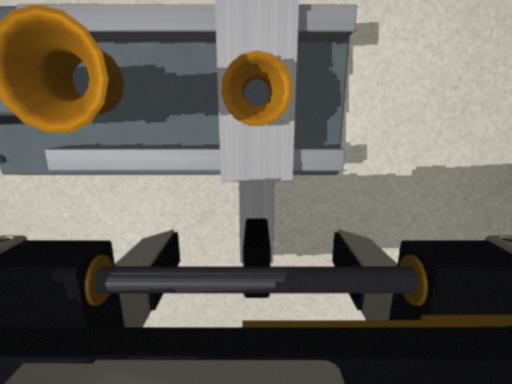

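The fin, at (257,255), is centred between the jaws, so I'll close.

Call:
jog_arm(
  series=[
    [-1, [0, 0, 0], [0, 0, 0]],
    [-1, [0, 0, 0], [0, 0, 0]],
    [-1, [0, 0, 0], [0, 0, 0]],
    [-1, [0, 0, 0], [0, 0, 0]],
    [-1, [0, 0, 0], [0, 0, 0]],
    [-1, [0, 0, 0], [0, 0, 0]],
    [-1, [0, 0, 0], [0, 0, 0]],
    [-1, [0, 0, 0], [0, 0, 0]],
    [-1, [0, 0, 0], [0, 0, 0]],
    [-1, [0, 0, 0], [0, 0, 0]],
  ],
  squeeze=15,
)

```text
time: 3.25
tool_pos: [0.4955, -0.0857, 0.0578]
tool_rot: [3.142, 0.0, -0.098]
contact_force: [-0.4, -0.7, 0.0]
opening: 0.0296
```

Run:
```python
from h import *
c=cam('wrist');s=status.observe();print(s['tool_pos'],s['opening'],s['contact_force'])
brass(c,[.122],(0,0,150,150));brass(c,[.06],(210,30,310,140))
```

```text
[ 0.49546499 -0.08568289  0.05777579] 0.025565903631565502 [-8.55204466e-01  4.27195165e-01  1.18078748e-04]
([52.0, 66.3], 0.122, [0.5884, -0.0338], 'diam 0.0358', 'rms 0.0014')
([257.8, 85.7], 0.06, [0.5827, -0.0954], 'diam 0.0354', 'rms 0.0002')
```

Not closed yet, so I'll wait.

Call:
jog_arm(
  series=[
    [-1, [0, 0, 0], [0, 0, 0]],
    [-1, [0, 0, 0], [0, 0, 0]],
    [-1, [0, 0, 0], [0, 0, 0]],
    [-1, [0, 0, 0], [0, 0, 0]],
    [-1, [0, 0, 0], [0, 0, 0]],
  ],
)

```text
time: 3.72
tool_pos: [0.4955, -0.0857, 0.0578]
tool_rot: [3.141, 0.0, -0.098]
contact_force: [-0.6, -1.1, 0.0]
opening: 0.0138
```

Call:
jog_arm(
  series=[
    [-1, [0, -0.005, 0], [0, 0, 0]],
    [-1, [0, -0.012, 0], [0, 0, 0]],
    [-1, [0, -0.02, 0], [0, 0, 0]],
    [-1, [0, -0.028, 0], [0, 0, 0]],
    [-1, [0, -0.036, 0], [0, 0, 0]],
    [-1, [0, -0.044, 0], [0, 0, 0]],
    [-1, [0, -0.052, 0], [0, 0, 0]],
    [-1, [0, -0.058, 0], [0, 0, 0]],
    [-1, [0, -0.062, 0], [0, 0, 0]],
    [-1, [0, -0.064, 0], [0, 0, 0]],
    [-1, [0, -0.064, 0], [0, 0, 0]],
    [-1, [0, -0.064, 0], [0, 0, 0]],
  ],
)

```text
time: 4.72
tool_pos: [0.5019, -0.0215, 0.0578]
tool_rot: [-3.141, -0.0, -0.098]
contact_force: [1.7, 1.5, -0.3]
opening: 0.0139
```

Run:
```python
from h import *
s=status.observe();print(s['tool_pos'],s['tool_rot'],s['opening'],s['contact_force'])
c=cam('wrist');save(c,'w3.png');t=cam('scene')
im=cv2.resize(t['img'][165:295,190:400],None,fx=3.8,fy=3.8,interpolation=cv2.INTER_CUBIC);cv2.imwrite('pics/s3.png',im[:,:,::-1])
```

```text
[ 0.50192891 -0.02149685  0.05782635] [-3.14091181e+00 -2.95795556e-04 -9.82679505e-02] 0.013896368257981653 [ 1.73368464  1.49414506 -0.25698685]
```

View pics/w3.png

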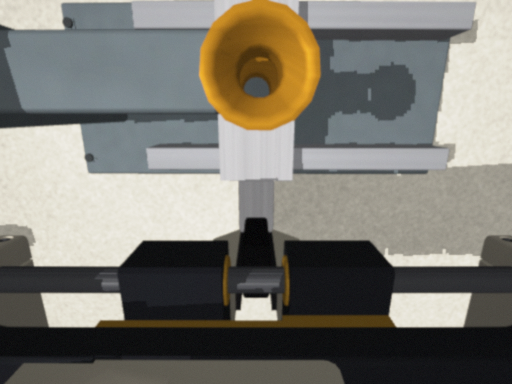

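View pics/s3.png

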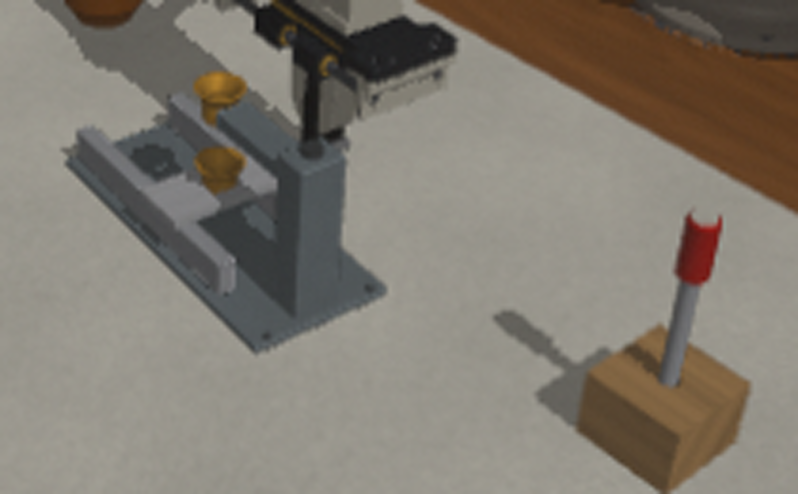

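Aligned to the eye: scene mouths at crop (220,90) and (219,165). I'll check numerically.

Run:
```python
from h import *
c=cam('wrist');brass(c,[.122],(190,0,335,140))
t=cam('scene')
H,S,V=cv2.split(cv2.cvtColor(t['img'],cv2.COLOR_RGB2HSV))
brass(t,[.122],(236,178,260,193));brass(t,[.06],(236,200,262,220))
# bore seen through
g=c['img'];im=cv2.resize(g[0:140,190:330],None,fx=5,fy=5,interpolation=cv2.INTER_CUBIC)[:600]
cv2.imwrite('pics/w3z.png',im[:,:,::-1])
s0=dict(np.load('scene0.npz'))
```

```text
([258.5, 64.5], 0.122, [0.5891, -0.0315], 'diam 0.0359', 'rms 0.0002')
```

View pics/w3z.png

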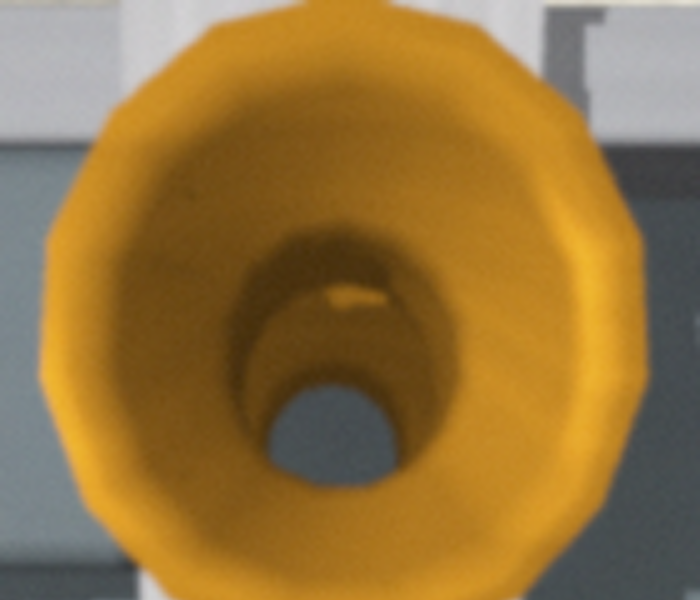

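Wrist data put the carriage within about 0.3 mm of straight under. I'll trim 0.3 mm, then release and lift.

Call:
jog_arm(
  series=[
    [-1, [0, 0.0003, 0], [0, 0, 0]],
    [-1, [0, 0.0003, 0], [0, 0, 0]],
    [0, [0, 0.0003, 0], [0, 0, 0]],
    [0, [0, 0.0003, 0], [0, 0, 0]],
    [0, [0, 0.0003, 0], [0, 0, 0]],
    [0, [0, 0.0003, 0], [0, 0, 0]],
    [0, [0, 0.0003, 0], [0, 0, 0]],
    [0, [0, 0.0003, 0], [0, 0, 0]],
    [0, [0, 0.0003, 0], [0, 0, 0]],
    [0, [0, 0.0003, 0], [0, 0, 0]],
    [0, [0, 0.0003, 0], [0, 0, 0]],
    [0, [0, 0.0003, 0], [0, 0, 0]],
  ],
)

```text
time: 5.92
tool_pos: [0.5017, -0.0223, 0.0578]
tool_rot: [3.142, 0.0, -0.098]
contact_force: [-0.4, -0.4, 0.3]
opening: 0.0461
```

Call:
jog_arm(
  series=[
    [0.3, [0, 0, -0.02], [0, 0, 0]],
    [0.3, [0, 0, -0.05], [0, 0, 0]],
    [0.3, [0, 0, -0.08], [0, 0, 0]],
    [0.3, [0, 0, -0.12], [0, 0, 0]],
    [0.3, [0, 0, -0.15], [0, 0, 0]],
    [0.3, [0, 0, -0.17], [0, 0, 0]],
    [0.3, [0, 0, -0.18], [0, 0, 0]],
    [0.3, [0, 0, -0.18], [0, 0, 0]],
    [0.3, [0, 0, -0.18], [0, 0, 0]],
  ],
)

```text
time: 6.67
tool_pos: [0.5017, -0.0223, 0.2378]
tool_rot: [3.141, -0.001, -0.098]
contact_force: [-0.1, 0.0, -0.1]
opening: 0.0595
```

Run:
```python
from h import *
s=status.observe();print(s['tool_pos'],s['tool_rot'],s['opening'],s['time'])
c=cam('wrist');save(c,'w4.png')
brass(c,[.122],(100,30,400,180))
go([.5133,.3,.235],-.099)
```

```text
[ 0.50168539 -0.0222839   0.23776948] [ 3.14139736e+00 -6.04432825e-04 -9.82035409e-02] 0.05954332047469565 6.6667
([256.0, 98.6], 0.122, [0.5891, -0.0315], 'diam 0.0351', 'rms 0.0003')
shift [-0.0196, -0.3218, 0.002] turn [-0.0, 0.0013, 0.0008]
```

View pics/w4.png

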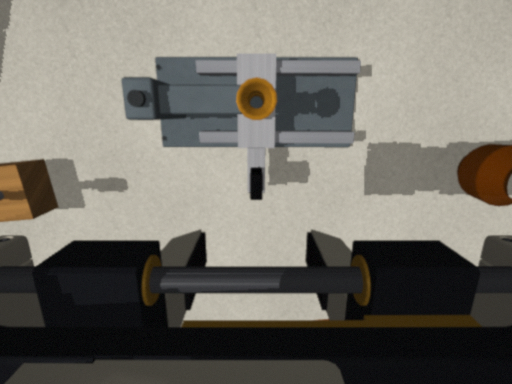

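Run:
```python
from h import *
def fin(c,x0,y0,x1,y1):
    V=c['img'].max(2);m=np.zeros(V.shape,np.uint8);m[y0:y1,x0:x1]=(V[y0:y1,x0:x1]<45)
    P=cloud(c);v,u=np.nonzero(m&(P[:,:,2]>.083))
    p=onplane(c,np.c_[u,v],.087)[:,:2]
    a=.0985;Rm=np.array([[np.cos(a),-np.sin(a)],[np.sin(a),np.cos(a)]])
    q=p@Rm.T   # stand axes
    lo,hi=np.percentile(q,3,0),np.percentile(q,97,0)
    print('fin stand-axes mid',((lo+hi)/2).round(4),'size',(hi-lo).round(4),'mean',q.mean(0).round(4))
    for n,w in(('U',(.5891,-.0315)),):print(n,(Rm@w).round(4))
fin(dict(np.load('w1.npz')),235,165,270,210)
c=cam('wrist');fin(c,240,160,275,205)
# carriage beam edges columns along row 62..: gradient
g=cv2.cvtColor(c['img'],cv2.COLOR_RGB2GRAY).astype(float)
brass(c,[.122],(200,60,310,130))
```

```text
fin stand-axes mid [ 0.5008 -0.0378] size [0.0279 0.0115] mean [ 0.5012 -0.0377]
U [0.5893 0.0266]
fin stand-axes mid [0.5009 0.0267] size [0.027 0.011] mean [0.5012 0.0267]
U [0.5893 0.0266]
([256.2, 97.7], 0.122, [0.5891, -0.0315], 'diam 0.0351', 'rms 0.0003')
```

Fin and upper guide agree within 0.1 mm along the slide. On to the rod.

Call:
jog_arm(
  series=[
    [0.3, [-0.002, -0.03, 0], [0, 0, 0]],
    [0.3, [-0.004, -0.07, 0], [0, 0, 0]],
    [0.3, [-0.006, -0.105, 0], [0, 0, 0]],
    [0.3, [-0.009, -0.14, 0], [0, 0, 0]],
    [0.3, [-0.011, -0.175, 0], [0, 0, 0]],
    [0.3, [-0.013, -0.21, 0], [0, 0, 0]],
    [0.3, [-0.015, -0.245, 0], [0, 0, 0]],
    [0.3, [-0.017, -0.275, 0], [0, 0, 0]],
    [0.3, [-0.019, -0.3, 0], [0, 0, 0]],
    [0.3, [-0.02, -0.315, 0], [0, 0, 0]],
    [0.3, [-0.02, -0.322, 0], [0, 0, 0]],
    [0.3, [-0.02, -0.322, 0], [0, 0, 0]],
  ],
)

```text
time: 7.77
tool_pos: [0.5131, 0.3007, 0.2366]
tool_rot: [3.141, 0.001, -0.097]
contact_force: [-0.4, -0.5, -0.2]
opening: 0.0596
```

Call:
jog_arm(
  series=[
    [0.3, [0, 0, 0], [0, 0, 0]],
    [0.3, [0, 0, 0], [0, 0, 0]],
  ],
)

```text
time: 7.93
tool_pos: [0.5136, 0.2987, 0.2376]
tool_rot: [3.141, 0.0, -0.1]
contact_force: [0.5, -0.9, -0.2]
opening: 0.0596
```

Run:
```python
from h import *
s=status.observe();print(s['tool_pos'],s['tool_rot'],s['opening'],s['time'])
c=cam('wrist');save(c,'w5.png');np.savez('w5.npz',**{k:np.array(v) for k,v in c.items()})
```

```text
[0.51359304 0.29870798 0.2375878 ] [ 3.14074894e+00  3.70239680e-04 -9.95730571e-02] 0.05960189824175795 7.9333
```

View pics/w5.png

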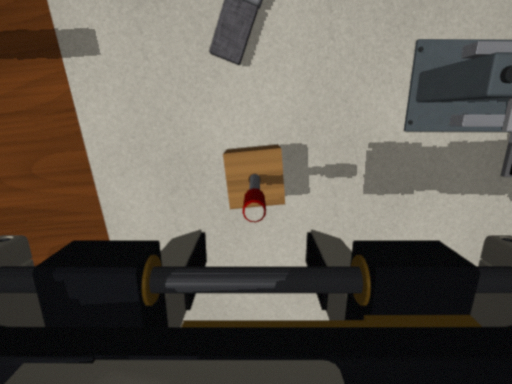

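Run:
```python
from h import *
c=dict(np.load('w5.npz'));H,S,V=cv2.split(cv2.cvtColor(c['img'],cv2.COLOR_RGB2HSV))
im=cv2.resize(c['img'][160:235,215:300],None,fx=8,fy=8,interpolation=cv2.INTER_CUBIC);cv2.imwrite('pics/w5z.png',im[:,:,::-1])
P=cloud(c)[190:228,235:275].reshape(-1,3);t=P[P[:,2]>.165];print(len(t),t.min(0),t.max(0),(np.percentile(t,4,0)+np.percentile(t,96,0))/2,t.mean(0))
go([.5133,.3,.132],-.099)
```

```text
191 [0.5028464  0.29078934 0.16512731] [0.52263331 0.31003548 0.17324644] [0.51280543 0.30034949 0.16937637] [0.51527587 0.3001745  0.17042551]
shift [-0.0005, -0.0013, 0.1058] turn [0.0005, 0.0, -0.0009]
```

View pics/w5z.png

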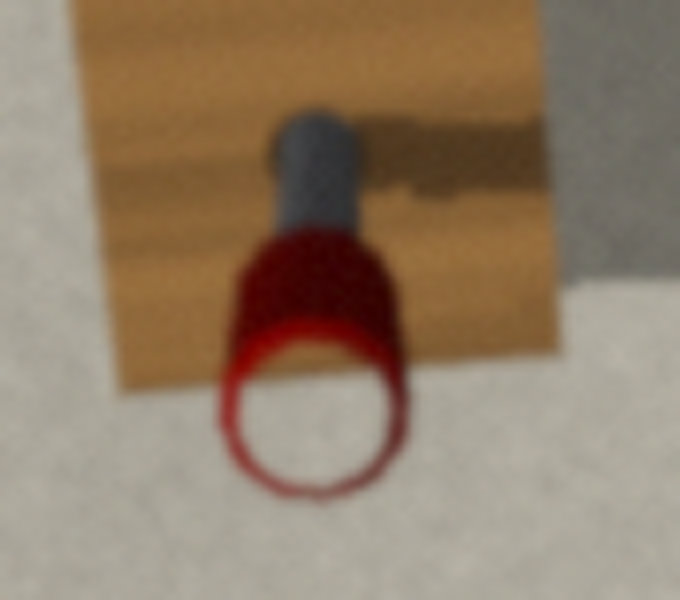

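Handle rim centre at about (254,211). Rod at (0.513, 0.300), agreed by three cameras. Descending.

Call:
jog_arm(
  series=[
    [0.3, [-0.0005, -0.0013, 0.02], [0, 0, 0]],
    [0.3, [-0.0005, -0.0013, 0.045], [0, 0, 0]],
    [0.3, [-0.0005, -0.0013, 0.07], [0, 0, 0]],
    [0.3, [-0.0005, -0.0013, 0.09], [0, 0, 0]],
    [0.3, [-0.0005, -0.0013, 0.102], [0, 0, 0]],
    [0.3, [-0.0005, -0.0013, 0.106], [0, 0, 0]],
    [0.3, [-0.0005, -0.0013, 0.106], [0, 0, 0]],
    [0.3, [-0.0005, -0.0013, 0.106], [0, 0, 0]],
    [0.3, [-0.0005, -0.0013, 0.106], [0, 0, 0]],
  ],
)

```text
time: 8.73
tool_pos: [0.5139, 0.3014, 0.1331]
tool_rot: [-3.141, -0.002, -0.099]
contact_force: [-0.3, 0.5, 1.0]
opening: 0.0595
```

Run:
```python
from h import *
c=cam('wrist');save(c,'w6.png');c=cam('scene');im=cv2.resize(c['img'][165:295,300:450],None,fx=4,fy=4);cv2.imwrite('pics/s6.png',im[:,:,::-1])
```

```text
(no output)
```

View pics/w6.png

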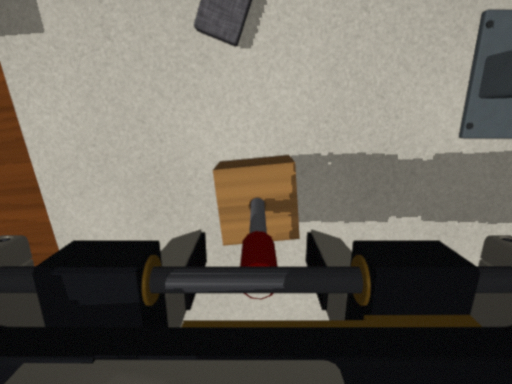

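View pics/s6.png

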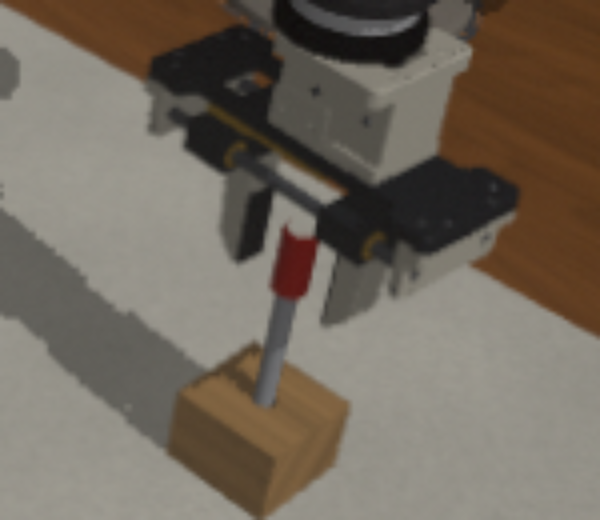

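The handle is between the jaws. I'll close on it at 40 N.

Call:
jog_arm(
  series=[
    [-1, [0, 0, 0], [0, 0, 0]],
    [-1, [0, 0, 0], [0, 0, 0]],
    [-1, [0, 0, 0], [0, 0, 0]],
    [-1, [0, 0, 0], [0, 0, 0]],
    [-1, [0, 0, 0], [0, 0, 0]],
    [-1, [0, 0, 0], [0, 0, 0]],
    [-1, [0, 0, 0], [0, 0, 0]],
    [-1, [0, 0, 0], [0, 0, 0]],
    [-1, [0, 0, 0], [0, 0, 0]],
    [-1, [0, 0, 0], [0, 0, 0]],
    [-1, [0, 0, 0], [0, 0, 0]],
  ],
  squeeze=40,
)

```text
time: 9.75
tool_pos: [0.513, 0.3015, 0.1317]
tool_rot: [3.142, 0.0, -0.098]
contact_force: [0.6, 0.0, 0.1]
opening: 0.0194
```

Run:
```python
from h import *
s=status.observe();print(s['tool_pos'],s['tool_rot'],s['opening'],s['contact_force'],s['torque'])
```

```text
[0.51301579 0.30146046 0.13173625] [ 3.14152360e+00  3.39580044e-05 -9.82370978e-02] 0.019417860521153685 [0.59066321 0.01517501 0.1486185 ] [ 0.06624889  0.05408952 -0.02251044]
```

Call:
jog_arm(
  series=[
    [-1, [0, 0, -0.01], [0, 0, 0]],
    [-1, [0, 0, -0.022], [0, 0, 0]],
    [-1, [0, 0, -0.036], [0, 0, 0]],
    [-1, [0, 0, -0.05], [0, 0, 0]],
    [-1, [0, 0, -0.065], [0, 0, 0]],
    [-1, [0, 0, -0.085], [0, 0, 0]],
    [-1, [0, 0, -0.105], [0, 0, 0]],
    [-1, [0, 0, -0.125], [0, 0, 0]],
    [-1, [0, 0, -0.138], [0, 0, 0]],
    [-1, [0, 0, -0.145], [0, 0, 0]],
    [-1, [0, 0, -0.145], [0, 0, 0]],
    [-1, [0, 0, -0.145], [0, 0, 0]],
  ],
)

```text
time: 10.75
tool_pos: [0.5129, 0.3014, 0.2766]
tool_rot: [3.141, 0.0, -0.098]
contact_force: [0.1, -1.2, -1.4]
opening: 0.0195
```

Run:
```python
from h import *
s=status.observe();print(s['tool_pos'],s['tool_rot'],s['opening'],s['contact_force'])
c=cam('wrist');save(c,'w7.png');np.savez('w7.npz',**{k:np.array(v) for k,v in c.items()})
c=cam('scene');im=cv2.resize(c['img'][145:275,300:450],None,fx=4,fy=4);cv2.imwrite('pics/s7.png',im[:,:,::-1]);np.savez('s7.npz',**{k:np.array(v) for k,v in c.items()})
```

```text
[0.51286446 0.30135934 0.2765999 ] [ 3.14138517e+00  1.70357379e-04 -9.82901808e-02] 0.01951115895474535 [ 0.14101763 -1.21595457 -1.40006834]
```

View pics/w7.png

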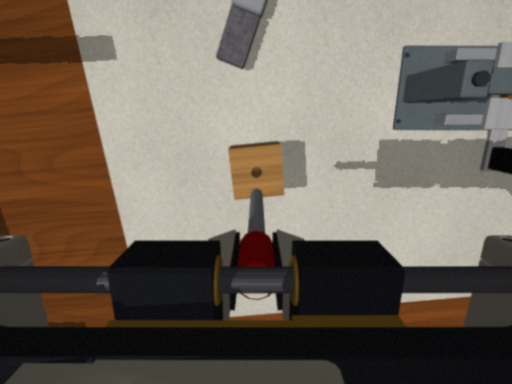

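View pics/s7.png

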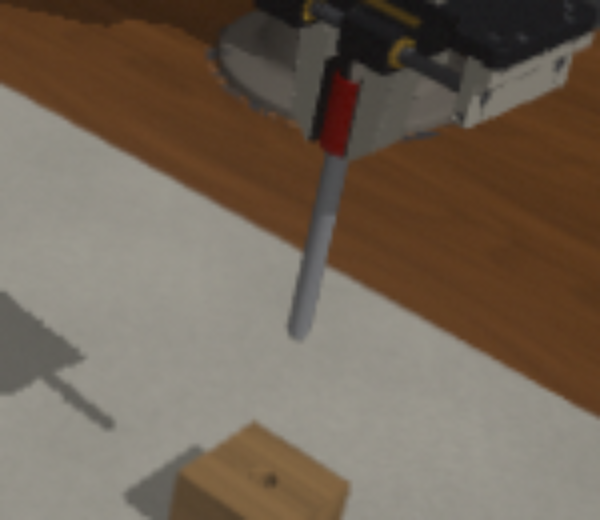

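Rod held upright. Tip at wrist pixel (256,193) and scene crop (298,334). I'll triangulate the tip.

Run:
```python
from h import *
c=dict(np.load('w7.npz'));s=dict(np.load('s7.npz'))
im=cv2.resize(c['img'][180:255,215:300],None,fx=8,fy=8,interpolation=cv2.INTER_CUBIC);cv2.imwrite('pics/w7z.png',im[:,:,::-1])
im=cv2.resize(s['img'][175:240,345:415],None,fx=9,fy=9,interpolation=cv2.INTER_CUBIC);cv2.imwrite('pics/s7z.png',im[:,:,::-1])
```

```text
(no output)
```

View pics/w7z.png

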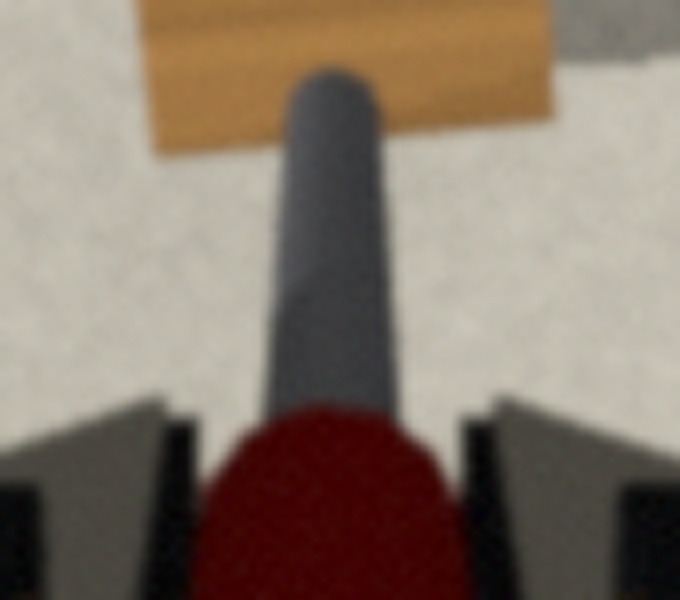

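View pics/s7z.png

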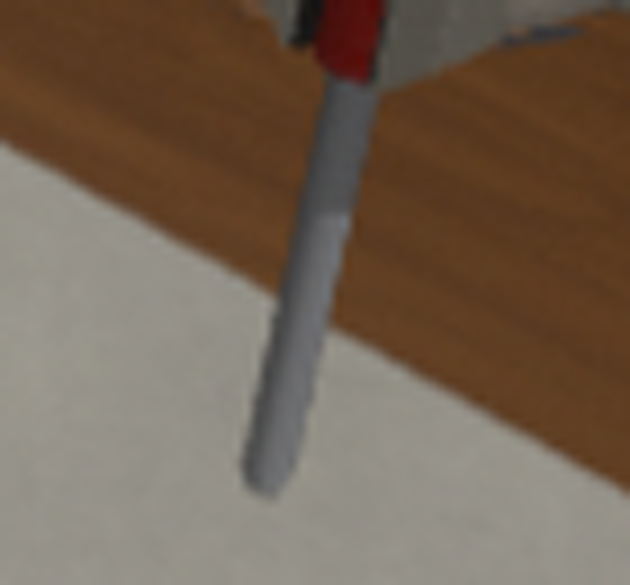

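Run:
```python
from h import *
c=dict(np.load('w7.npz'));s=dict(np.load('s7.npz'))
f=lambda u,v:[215+(u+.5)/8-.5,180+(v+.5)/8-.5]
g=lambda u,v:[345+(u+.5)/9-.5,175+(v+.5)/9-.5]
tp=np.array([.51286,.30136]);zt=.2766-.122
xa=np.array([np.cos(.0983),-np.sin(.0983)]);ya=np.array([-xa[1],xa[0]])
p=onplane(c,f(334,68),zt+.004)[0,:2];d=p-tp;print('wrist tip edge rel tool: x',d@xa,'standy',d@ya)
# shaft lateral at mid-height & top using vertical-plane: lateral direction only
for (u,v,z) in ((334,110,zt+.01),(332.5,400,zt+.118)):
    p=onplane(c,f(u,v),z)[0,:2]-tp;print('lat',z,p@ya, 'x',p@xa)
for (u,v,z) in ((266,484,zt+.002),(355,80,zt+.12)):
    p=onplane(s,g(u,v),z)[0,:2]-tp;print('scene rel tool',p@xa,p@ya)
```

```text
wrist tip edge rel tool: x 0.004813329334758501 standy -0.0007623340469743482
lat 0.16460000000000002 -0.0007475538248896407 x 0.0010954373571325246
lat 0.2726 -0.00036909528181801126 x 0.007826278069943531
scene rel tool 0.0025235915534599375 0.0019399048691702235
scene rel tool 0.007499691039658513 0.005478051421930845
```

Run:
```python
from h import *
from scipy.optimize import least_squares
c=dict(np.load('w7.npz'));P=cloud(c)[185:232,240:275].reshape(-1,3)
tp=np.array([.51286,.30136,0]);xa=np.array([np.cos(.0983),-np.sin(.0983)]);ya=np.array([-xa[1],xa[0]])
q=P[(P[:,2]>.155)&(P[:,2]<.272)]-tp
q=np.c_[q[:,:2]@xa,q[:,:2]@ya,q[:,2]];q=q[np.hypot(q[:,0],q[:,1])<.02]
def r(p): 
    cx=p[0]+p[2]*(q[:,2]-.155);cy=p[1]+p[3]*(q[:,2]-.155)
    return np.hypot(q[:,0]-cx,q[:,1]-cy)-.006
o=least_squares(r,[0,0,0,0],loss='soft_l1',f_scale=.001);print(len(q),'tip xy rel',o.x[:2],'tilt',o.x[2:],'rms',r(o.x).std(), 'zmin',q[:,2].min())
```

```text
604 tip xy rel [-0.00070106 -0.00033686] tilt [-0.00131645  0.00245726] rms 0.0001874336206829119 zmin 0.15876264218853953
```

Depth fit: rod upright in hand (tilt under 0.003), tip offset (-0.7,-0.3) mm from the TCP. Moving over the upper guide.

Run:
```python
from h import *
go([.5899,-.0314,.277],-.099)
```

```text
shift [0.1096, 0.3235, -0.0013] turn [0.0012, 0.002, 0.0008]
```

Call:
jog_arm(
  series=[
    [-1, [0.005, 0.015, 0], [0, 0, 0]],
    [-1, [0.015, 0.045, 0], [0, 0, 0]],
    [-1, [0.026, 0.077, 0], [0, 0, 0]],
    [-1, [0.037, 0.11, 0], [0, 0, 0]],
    [-1, [0.049, 0.144, 0], [0, 0, 0]],
    [-1, [0.06, 0.178, 0], [0, 0, 0]],
    [-1, [0.072, 0.212, 0], [0, 0, 0]],
    [-1, [0.083, 0.245, 0], [0, 0, 0]],
    [-1, [0.094, 0.276, 0], [0, 0, 0]],
    [-1, [0.102, 0.302, 0], [0, 0, 0]],
    [-1, [0.1075, 0.317, 0], [0, 0, 0]],
    [-1, [0.1096, 0.3235, 0], [0, 0, 0]],
  ],
)

```text
time: 11.85
tool_pos: [0.5903, -0.0338, 0.2753]
tool_rot: [3.141, 0.002, -0.101]
contact_force: [-1.5, -0.3, -1.9]
opening: 0.0193
```

Call:
jog_arm(
  series=[
    [-1, [0, 0, 0], [0, 0, 0]],
    [-1, [0, 0, 0], [0, 0, 0]],
    [-1, [0, 0, 0], [0, 0, 0]],
    [-1, [0, 0, 0], [0, 0, 0]],
    [-1, [0, 0, 0], [0, 0, 0]],
  ],
)

```text
time: 12.27
tool_pos: [0.5903, -0.03, 0.2769]
tool_rot: [-3.142, -0.0, -0.097]
contact_force: [-0.3, 0.1, -1.1]
opening: 0.0192
```

```bash
cat >> h.py <<'E'
def rodfit(c,tp,z0,box,zmax):
    from scipy.optimize import least_squares
    a,b,cc,d=box;P=cloud(c)[b:d,a:cc].reshape(-1,3)
    q=P[(P[:,2]>z0)&(P[:,2]<zmax)]-np.array([tp[0],tp[1],0])
    q=q[np.hypot(q[:,0],q[:,1])<.02]
    def r(p): return np.hypot(q[:,0]-p[0]-p[2]*(q[:,2]-z0),q[:,1]-p[1]-p[3]*(q[:,2]-z0))-.006
    o=least_squares(r,[0,0,0,0],loss='soft_l1',f_scale=.001)
    print(len(q),'rod at z0 world',o.x[:2]+tp[:2],'tilt',o.x[2:],'rms',r(o.x).std())
E
python3 - <<'E'
from h import *
s=status.observe();print(s['tool_pos'],s['tool_rot'],s['opening'],s['contact_force'],s['time'])
c=cam('wrist');save(c,'w8.png');np.savez('w8.npz',**{k:np.array(v) for k,v in c.items()})
rodfit(c,s['tool_pos'],s['tool_pos'][2]-.121,(240,185,275,232),s['tool_pos'][2]-.004)
brass(c,[.122],(150,60,350,230))
E
```

```text
[ 0.59025798 -0.03002026  0.27693008] [-3.14152628e+00 -1.21327264e-04 -9.66053813e-02] 0.019227574851718447 [-0.30821532  0.14559351 -1.07515549] 12.2667
602 rod at z0 world [ 0.58954331 -0.03023228] tilt [-0.00120465  0.00233708] rms 0.00018709559562325086
([256.8, 180.8], 0.122, [0.5951, -0.0322], 'diam 0.0365', 'rms 0.0033')
```

View pics/w8.png

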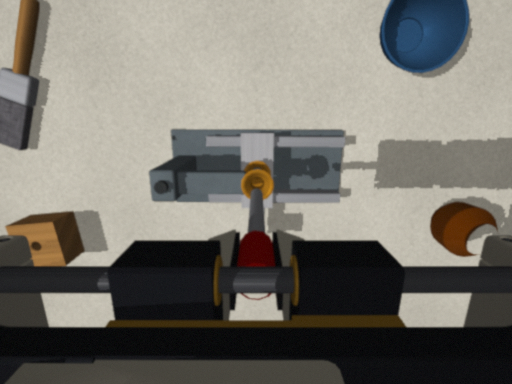

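Run:
```python
from h import *
from scipy.optimize import least_squares
for n,b in(('w1',(145,70,205,130)),('w8',(235,160,282,205))):
    c=dict(np.load(n+'.npz'));P=cloud(c)[b[1]:b[3],b[0]:b[2]].reshape(-1,3)
    q=P[(P[:,2]>.1195)&(P[:,2]<.1245)];q=q[np.hypot(q[:,0]-.5891,q[:,1]+.0315)<.021];q=q[np.hypot(q[:,0]-.5891,q[:,1]+.0315)>.012]
    # rim annulus 14.5..19 -> mean radius about 16.75
    o=least_squares(lambda p:np.hypot(q[:,0]-p[0],q[:,1]-p[1])-p[2],[.5891,-.0315,.0167],loss='soft_l1',f_scale=.002)
    print(n,len(q),o.x,q[:,2].mean())
go([.5899,-.0317,.277],-.099)
```

```text
w1 802 [ 0.58929336 -0.031476    0.01546537] 0.12165802314013684
w8 353 [ 0.5896441  -0.03120119  0.01550559] 0.12176038096686871
shift [-0.0002, 0.0015, -0.0] turn [-0.0, -0.0002, 0.0022]
```

Call:
jog_arm(
  series=[
    [-1, [-0.0002, 0.0012, 0], [0, 0, 0]],
    [-1, [-0.0002, 0.0012, 0.006], [0, 0, 0]],
    [-1, [-0.0002, 0.0012, 0.014], [0, 0, 0]],
    [-1, [-0.0002, 0.0012, 0.022], [0, 0, 0]],
    [-1, [-0.0002, 0.0012, 0.03], [0, 0, 0]],
    [-1, [-0.0002, 0.0012, 0.036], [0, 0, 0]],
    [-1, [-0.0002, 0.0012, 0.04], [0, 0, 0]],
    [-1, [-0.0002, 0.0012, 0.044], [0, 0, 0]],
    [-1, [-0.0002, 0.0012, 0.048], [0, 0, 0]],
    [-1, [-0.0002, 0.0012, 0.05], [0, 0, 0]],
    [-1, [-0.0002, 0.0012, 0.05], [0, 0, 0]],
  ],
)

```text
time: 13.23
tool_pos: [0.5899, -0.0324, 0.2264]
tool_rot: [3.142, 0.001, -0.098]
contact_force: [-0.2, -0.6, -1.2]
opening: 0.0191
```

Run:
```python
from h import *
s=status.observe();print(s['tool_pos'],s['tool_rot'],s['opening'],s['contact_force'],s['torque'],s['time'])
c=cam('wrist');save(c,'w9.png');np.savez('w9.npz',**{k:np.array(v) for k,v in c.items()})
rodfit(c,s['tool_pos'],.124,(225,150,290,240),s['tool_pos'][2]-.004)
s=status.observe();print(s['tool_pos'],s['contact_force'])
```

```text
[ 0.5899405  -0.03237835  0.22637598] [ 3.14156701e+00  5.73917802e-04 -9.82337569e-02] 0.01910630695495246 [-0.18553536 -0.63760764 -1.20720446] [ 0.03479746  0.0317592  -0.00991841] 13.2333
555 rod at z0 world [ 0.5891239 -0.0325743] tilt [-0.00066121  0.00261018] rms 0.0004754337557449184
[ 0.59007223 -0.03237583  0.22675376] [-0.10716123  0.21734446 -0.48227462]
```

View pics/w9.png

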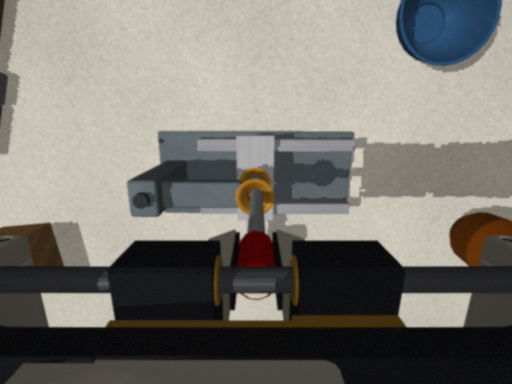

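Tip is in the upper bore with no contact force. y is 1.1 mm off, so I'll correct it before going deeper.

Call:
jog_arm(
  series=[
    [-1, [0, -0.0006, 0], [0, 0, 0]],
    [-1, [0, -0.0012, 0], [0, 0, 0]],
    [-1, [0, -0.0012, 0], [0, 0, 0]],
    [-1, [0, -0.0012, 0.005], [0, 0, 0]],
    [-1, [0, -0.0012, 0.011], [0, 0, 0]],
    [-1, [0, -0.0012, 0.017], [0, 0, 0]],
    [-1, [0, -0.0012, 0.023], [0, 0, 0]],
    [-1, [0, -0.0012, 0.029], [0, 0, 0]],
    [-1, [0, -0.0012, 0.034], [0, 0, 0]],
    [-1, [0, -0.0012, 0.036], [0, 0, 0]],
    [-1, [0, -0.0012, 0.036], [0, 0, 0]],
  ],
)

```text
time: 14.2
tool_pos: [0.5899, -0.0312, 0.19]
tool_rot: [-3.142, 0.001, -0.098]
contact_force: [0.5, -0.3, -1.1]
opening: 0.019
```

Run:
```python
from h import *
s=status.observe();print(s['tool_pos'],s['tool_rot'],s['contact_force'],s['torque'],s['time'])
c=cam('wrist')
rodfit(c,s['tool_pos'],.124,(225,150,290,240),s['tool_pos'][2]-.004)
c=cam('scene');np.savez('s10.npz',**{k:np.array(v) for k,v in c.items()})
im=cv2.resize(c['img'][125:265,190:340],None,fx=4,fy=4,interpolation=cv2.INTER_CUBIC);cv2.imwrite('pics/s10.png',im[:,:,::-1])
```

```text
[ 0.58989574 -0.03118189  0.19000872] [-3.14157418e+00  1.28131946e-03 -9.82682584e-02] [ 0.50700377 -0.25661847 -1.12418952] [ 0.04196996 -0.02286085 -0.01115304] 14.2
410 rod at z0 world [ 0.58896475 -0.03135501] tilt [0.00144566 0.00425566] rms 0.0005962823491465862
```

View pics/s10.png

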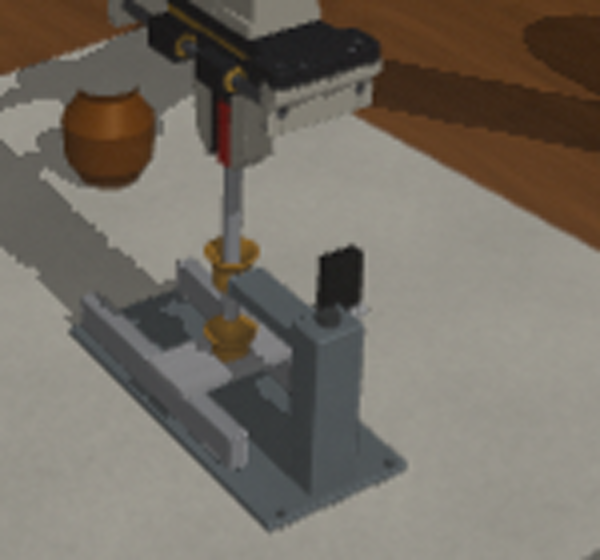

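Scene view: the rod passes through the upper guide (232,250) and its tip is just above the lower mouth (230,325), with no side force. Lowering to tip at z about 22 mm.

Call:
jog_arm(
  series=[
    [-1, [0, 0, 0.005], [0, 0, 0]],
    [-1, [0, 0, 0.01], [0, 0, 0]],
    [-1, [0, 0, 0.015], [0, 0, 0]],
    [-1, [0, 0, 0.02], [0, 0, 0]],
    [-1, [0, 0, 0.02], [0, 0, 0]],
    [-1, [0, 0, 0.02], [0, 0, 0]],
  ],
)

```text
time: 14.8
tool_pos: [0.59, -0.0312, 0.1703]
tool_rot: [3.142, 0.001, -0.098]
contact_force: [0.8, -0.1, -0.4]
opening: 0.0197
```

Call:
jog_arm(
  series=[
    [-1, [0, 0, 0.005], [0, 0, 0]],
    [-1, [0, 0, 0.01], [0, 0, 0]],
    [-1, [0, 0, 0.015], [0, 0, 0]],
    [-1, [0, 0, 0.02], [0, 0, 0]],
    [-1, [0, 0, 0.024], [0, 0, 0]],
    [-1, [0, 0, 0.0265], [0, 0, 0]],
    [-1, [0, 0, 0.0265], [0, 0, 0]],
    [-1, [0, 0, 0.0265], [0, 0, 0]],
    [-1, [0, 0, 0.0265], [0, 0, 0]],
    [-1, [0, 0, 0.0265], [0, 0, 0]],
  ],
)

```text
time: 15.63
tool_pos: [0.5904, -0.0312, 0.1446]
tool_rot: [3.141, -0.001, -0.098]
contact_force: [0.0, -0.1, -2.1]
opening: 0.0193
```

Run:
```python
from h import *
s=status.observe();print(s['tool_pos'],s['tool_rot'],s['contact_force'],s['torque'],s['opening'],s['time'],abs(s['qvel']).max())
c=cam('wrist');save(c,'w11.png')
P=cloud(c)
c=cam('scene')
im=cv2.resize(c['img'][125:265,190:340],None,fx=4,fy=4,interpolation=cv2.INTER_CUBIC);cv2.imwrite('pics/s11.png',im[:,:,::-1])
c=cam('top');save(c,'t11.png')
```

```text
[ 0.59037228 -0.03124477  0.14461898] [ 3.14143349e+00 -6.62623608e-04 -9.81838861e-02] [ 0.04882348 -0.13823307 -2.09148067] [ 0.08417481 -0.0030817  -0.03831157] 0.019304377784527555 15.6333 0.0016034205398256752
```

View pics/s11.png

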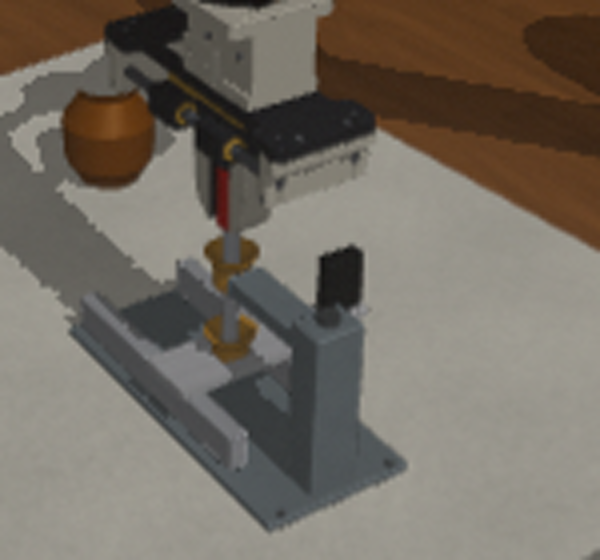

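View pics/w11.png

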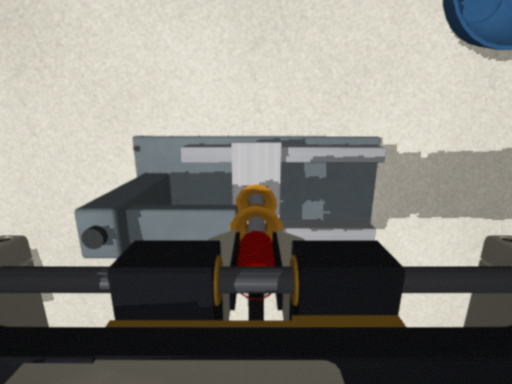

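View pics/t11.png

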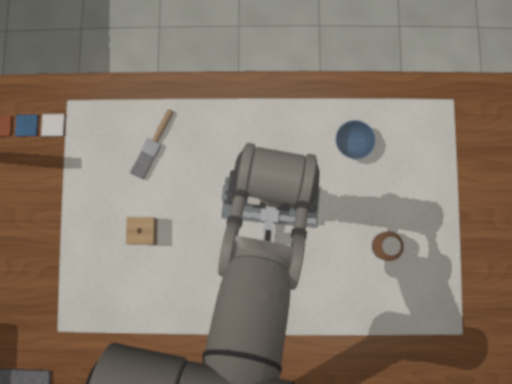

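Rod goes through both guides (scene (232,250) and (230,325)), bystanders unmoved. I'll check for grip slip and steadiness.

Run:
```python
from h import *
for im in (dict(np.load('w7.npz'))['img'][:,:,::-1],cv2.imread('pics/w11.png')):
    H,S,V=cv2.split(cv2.cvtColor(im,cv2.COLOR_BGR2HSV));m=((H<5)|(H>175))&(S>180)&(V>40);m[:,:235]=0;m[:,280:]=0;m[:200]=0
    v,u=np.nonzero(m);print(v.min(),v.max(),u.mean(),m[:,256].nonzero()[0].min())
```

```text
231 266 255.67196261682244 231
231 299 255.75625 232
```

Call:
jog_arm(
  series=[
    [-1, [0, 0, 0], [0, 0, 0]],
    [-1, [0, 0, 0], [0, 0, 0]],
    [-1, [0, 0, 0], [0, 0, 0]],
    [-1, [0, 0, 0], [0, 0, 0]],
  ],
)

```text
time: 16.12
tool_pos: [0.5902, -0.0312, 0.1443]
tool_rot: [3.142, 0.0, -0.098]
contact_force: [0.1, 0.5, -1.1]
opening: 0.0194
```

No slip, and the arm is still. Handing in.

```bash
python3 -c "
from h import *
print(job.hand_in())"
```

```text
the job is handed in; nothing more can be done
None
```

I slid the carriage about 64 mm by its fin, so the lower guide sits under the upper one. Then I took the rod from its block and threaded it down through both guides. I handed in at about 16 s with the handle still gripped at 40 N.

What the last checks showed:
- **Alignment:** after release, the carriage was within about 0.1 mm of the upper guide along the slide, judged from the fin's position. I did not measure this again once the rod was in.
- **Rod height:** the tip is at about 22 mm, below the carriage's underside at 36 mm and above the base plate at 8 mm. I worked this out from the tool height, because no camera could see the tip. The handle had not slipped in the grip.
- **Upright:** the rod's tilt was about 0.003 rad before threading. A fit partway in gave 0.0045 rad, but it was less certain with the guides in view.
- **Stillness:** the arm was still, with contact force of 1–2 N, which is about the rod's weight.
- **Bystanders:** the jar, bowl and brush look unmoved in the top camera.

What disagreed:
- The scene camera put the guides 2–4 mm away from where the top and wrist cameras did. I used the wrist camera, which agreed with the top one to about 1 mm.
- On entering the upper guide, the rod was about 1.1 mm off to one side. I corrected this before going deeper, and saw no contact force.

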